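Set the row cursor of a plate guide in its index clip

TASK

Set the row guide on the bench: with the fingertips, gently push the black cursor along its rail towards the clip with two ridges until its sprung roller clicks over the first ridge and drops into the notch between the two; stop there and do not push it through over the second ridge. Do not squeeze the cursor, do not run it over the flat clip without ridges on the other side, and leave the well plate and everything else where it is.

Things in the scene. Friction and masses are not known exactly. Their poses are not given: they have to be found in the camera images.
- guide: fixed row guide; origin on the bench surface. Grey base 12 mm thick, from x = -116 to +76 and y = -160 to +160 mm in its frame. An aluminium rail (20 mm wide, top 26 mm above the bench) runs along its y axis at x = -65 mm, with end blocks (28x12 mm, top 42 mm above the bench) at y = -142 and +142 mm. The clips are fixed in the lane x = -94 mm, in front of the rail.
- cursor: black cursor block on the rail, 32 mm (x) by 40 mm (y), 36.5 mm high; push its end faces at y = -20 or +20 mm. Origin at mid-length on the rail's centre line, at the rail's top (26 mm above the bench); axes as the guide's. It slides along the guide's y axis, 114 mm either way from the middle, with under 1 N friction. A steel straight-edge reaches from it over the plate, to x = +131, z = 14 mm.
- cursor_pin (a point): centre of the 10 mm roller at the end of the cursor's sprung pin, under an 18 mm wide bracket on the robot's side of the block, 29 mm in front of the cursor's origin and at the same y. From 16 mm before the notch it climbs the first ridge and the push rises to about 4 to 7 N; past the ridge's crest, 8 mm before the notch, it pulls the cursor into the notch by itself. The second ridge resists just the same.
- index_clip: clip with two ridges (the goal): dark steel block 18x44x10 mm in the lane in front of the rail, with two round steel ridges across it, 16 mm apart, 12 mm wide, tops 28 mm above the bench. Origin at the middle of its underside, 12 mm above the bench; axes as the guide's. The notch is midway between the ridges, at the clip's y = 0. It may be on either side of the cursor.
- plain_clip: flat clip without ridges: dark steel block 18x44x10 mm in the same lane, on the other side of the cursor. Origin at the middle of its underside, 12 mm above the bench; axes as the guide's. The cursor would slide over it without any catch.
- elisa_plate: white well plate, 128x86x19 mm, lying loose in the nest on the guide's base behind the rail; origin at the middle of its underside
- dropper_bottle: small white reagent bottle, 26 mm across, 64 mm tall, standing on the guide's base; origin at its underside
- strip_loose: clear eight-well strip, 9x77x11 mm, lying on the guide's base; origin at its underside
- timer: white square digital timer, 66x66x19 mm, on the bench; origin at its underside
- tip_box: pipette tip box, 64x118x56 mm, on the bench; origin at its underside
- tape_roll: roll of tape, 96 mm across, 25 mm high, on the bench; origin at its underside
- forceps: steel forceps, 125 mm long, 9 mm high, lying on the bench; origin at its underside
- pen_blue: ball pen, 150 mm long, lying on the bench to the right of the guide; origin at its underside

How it is judged:
By the outcome, as a careful person would: the job done as asked, in the order asked, and still so for the second after the job is handed in, with the robot touching nothing.
It also fails if it takes over 35 s, if anything falls off the work surface, if the arm or the gripper's body presses on something with over 40 N, if the wrist force passes 120 N, or if a joint passes its speed limit or range.

ROBOT

A 7-joint arm with a two-finger parallel gripper is mounted at the origin on a cart in front of the work surface, level with it; the furniture and walls round the work are solid. World frame = base frame: x ahead of the robot, y to its left, z up, the work surface at z = 0. Lengths are in m, angles in rad, forces in N, time in s.
With the tool pointing down it reaches from about 0.425 to 0.925 m from the base axis. Payload 6.8 kg.
Tool frame: the origin (TCP) lies at the very end of the fingers, on their centre line; the grasp point (between the pads) lies bot.grip_point_offset behind it (bot.grip_point_offset is the distance from the TCP to the grasp point, in m); z points along the fingers, y is the line along which they close (so a half turn about z gives the same grasp; the last joint's range is limited). The gripper opens to 85 mm and grips with 20 to 120 N. Pads are 22 mm wide; open, the fingers measure 114 mm over their backs; the gripper's body (76 mm by 85 mm) begins 54 mm behind the grasp point. The pads swing forward as they close: fully open they stand 13 mm farther back than shut.
Start: joints at [1.024, 0.477, 0.022, 1.555, -0.011, 1.109, -0.083], TCP at [0.287, -0.611, 0.231] pointing down, gripper open.
Joint ranges: [-2.96, 2.96], [-0.34, 2.1], [-1.41, 1.46], [0.24, 2.44], [-1.37, 4.51], [0.17, 1.92], [-2.96, 2.96]. Speed limits (rad/s): [2.39, 2.39, 3.14, 3.14, 3.14, 3.14, 3.14].

INTERFACE

Orientations are given as a unit quaternion [w, x, y, z].
In Python, from station import bot, imaging gives the robot as it stands. The module is installed in compiled form; this text tells all that it offers.
- The arm moves only by the tool carry_out, never from a script. Its argument "targets" is one flat list of numbers, 5 for each row, row after row: the closure in counts, from 0 (fully open) to 255 (shut), then the shift along the world's x, y, z in mm, then the turn about the world's z in degrees. A call has 1 to 20 rows; each row shifts and turns the commanded pose from where the row before left it; what a row does not reach is not made up. A row lasts 1/10 s, in which the tool goes at most 50 mm and 8.59 degrees, less where a joint would pass 70% of its speed; a pose out of reach is approached as far as the arm can. A call is refused whole if a number of a shift passes 50 or a number of a turn 8.59, either way. A call with a gripper value outside its range is refused whole. The fingers move at their own pace and stop on an object; "newtons" is the grip in N (left out, the last holds). Time passes only in rows, so rows that do not move let the fingers close. It gives the time, the measured TCP pose, the force, the opening and the grip force at its end, in the units of the state.
- bot.get_obs(): the state, without advancing time (a new reading comes with each control period).
- imaging.read_camera(name): name is "scene" or "top"; returns a dict with "frame" (420x560x3 uint8, red, green, blue), "fov_y" (degrees; the focal length in pixels is half the picture's height over the tangent of half this angle, whatever the lens; pixels are square), "cx", "cy" (the principal point, pixels), "k1" (the pictures are not rectified: a ray, as slopes to the right and down, at radius r is drawn at 1 + k1 r^2 times it, then the intrinsics apply), "pose" (4x4, takes a point from camera to world coordinates). Camera axes: x right, y up, looking along -z (the intrinsics and any distortion apply to the point x, -y, -z); pixel columns grow to the right and rows downward; lengths in m; the calibration is good to about 2 mm. A picture is of the moment at which its call begins. There is no depth.
- bot.hand_in(): hands the job in; it is judged then, once.
The state is a dict: "t": time; "q": joint angles; "joint_vel": joint speeds; "joint_torque": joint torques, N m; "eef_pos": TCP position; "tool_rot": TCP orientation; "contact_force": force on the tool from outside, world axes, zero at the start; "torque": the same for the moment, N m; "gripper_width": opening from 0.0 (shut) to 1.0 (fully open); "grasp_force": force on a finger pad.
Only numpy, scipy, OpenCV 4.12 (cv2) and the standard library are available. Lean on these libraries where they do the work, as an engineer would, in place of code of your own. Each camera call takes 0.05 s, during which the arm holds its last target. There are 200 camera calls.

## Working session

There is one attempt and no reset: what is moved stays moved. The work goes in short steps, Python scripts to look and compute and a tool call to move; the robot and the scene stay as the last step left them, time stands still between calls to the robot, and variables do not carry over. Pictures are saved under pics/ and viewed, at most 10 in all, crops included, and the job is handed in when it is done.

Besides the shell and the picture viewer there is one more tool, called after "Call:" by a JSON object that holds its "op" and its "data", one argument or row to a line. carry_out: Moves the arm, as the interface text tells. Its arguments: {"type":"object","properties":{"targets":{"type":"array","items":{"type":"number"}},"newtons":{"type":"number"}},"required":["targets"]}

```bash
mkdir -p pics
cat > h.py <<'E'
import numpy as np,cv2
from station import bot,imaging
def cam(n):
    c=imaging.read_camera(n); h=c["frame"].shape[0]
    c["f"]=h/2/np.tan(np.radians(c["fov_y"])/2); return c
def ray(c,u,v):
    K=np.array([[c["f"],0,c["cx"]],[0,c["f"],c["cy"]],[0,0,1]])
    p=cv2.undistortPoints(np.array([[[u,v]]],float),K,np.array([c["k1"],0,0,0.]))[0,0]
    T=np.array(c["pose"]); return T[:3,3],T[:3,:3]@np.array([p[0],-p[1],-1])
def onz(c,u,v,z):
    o,d=ray(c,u,v); return o+d*(z-o[2])/d[2]
def proj(c,P):
    T=np.array(c["pose"]); q=T[:3,:3].T@(np.array(P)-T[:3,3]); s=np.array([q[0],-q[1]])/-q[2]
    s=s*(1+c["k1"]*(s@s)); return s*c["f"]+[c["cx"],c["cy"]]
E
python3 - <<'E'
from h import *
for n in("top","scene"):
    c=cam(n); cv2.imwrite(f"pics/{n}0.png",cv2.resize(c["frame"][...,::-1],(784,588),interpolation=cv2.INTER_CUBIC)); print(n,c["f"],c["cx"],c["cy"],c["k1"],np.round(c["pose"],3).tolist())
o=bot.get_obs();print(o["t"],o["eef_pos"],o["tool_rot"],o["contact_force"],bot.grip_point_offset)
E
```

```text
top 405.91783862478826 279.7738874265861 211.36850983952618 -0.036293369411634545 [[0.016, 0.998, -0.057, 0.497], [-1.0, 0.015, -0.023, 0.015], [-0.023, 0.058, 0.998, 1.179], [0.0, 0.0, 0.0, 1.0]]
scene 505.47046769055873 278.89004291956206 209.43017297790664 -0.10275572231997282 [[0.613, 0.475, -0.631, -0.44], [-0.79, 0.381, -0.48, -0.737], [0.012, 0.793, 0.609, 1.023], [0.0, 0.0, 0.0, 1.0]]
0.1 [ 0.28652788 -0.61056617  0.2304425 ] [-7.99155978e-04  9.76030408e-01  2.17632595e-01 -2.37856301e-04] [-0.84977276 -0.61791184 -0.63562706] 0.0187
```

View pics/top0.png

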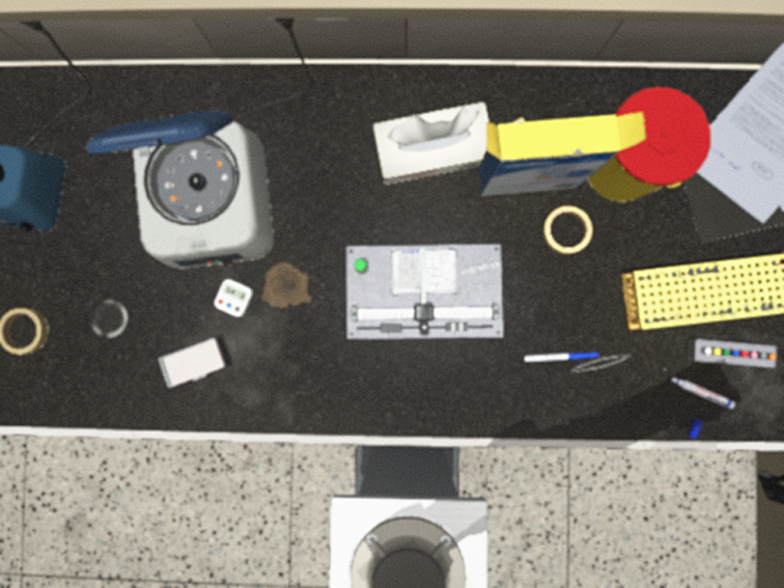

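View pics/scene0.png

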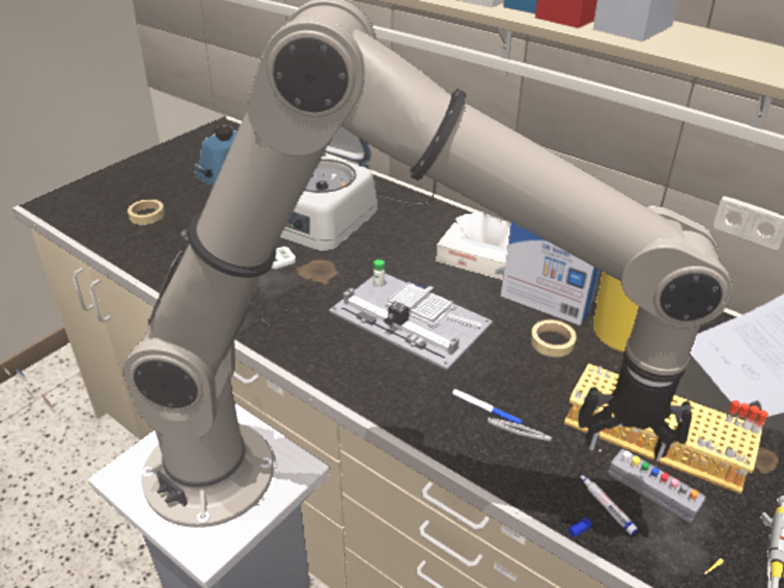

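Run:
```python
from h import *
c=cam("top"); s=cam("scene")
a=cv2.resize(c["frame"][170:246,242:366,::-1],(744,456),interpolation=cv2.INTER_CUBIC)
cv2.imwrite("pics/z1.png",a)
cv2.imwrite("pics/z2.png",cv2.resize(s["frame"][180:265,230:356,::-1],(756,510),interpolation=cv2.INTER_CUBIC))
```

```text
(no output)
```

View pics/z1.png

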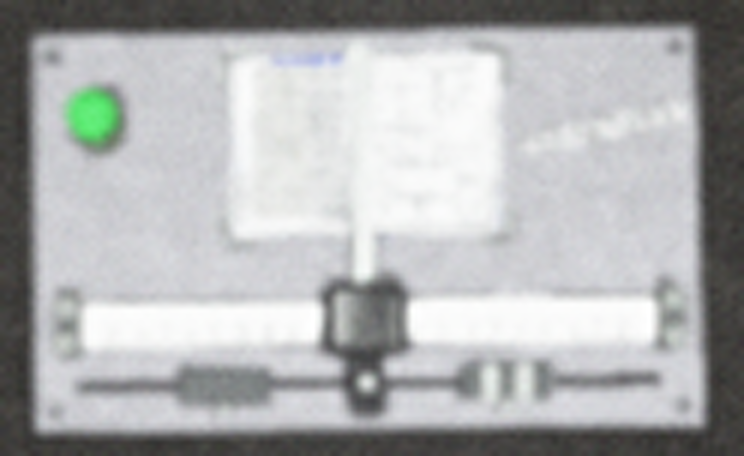

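View pics/z2.png

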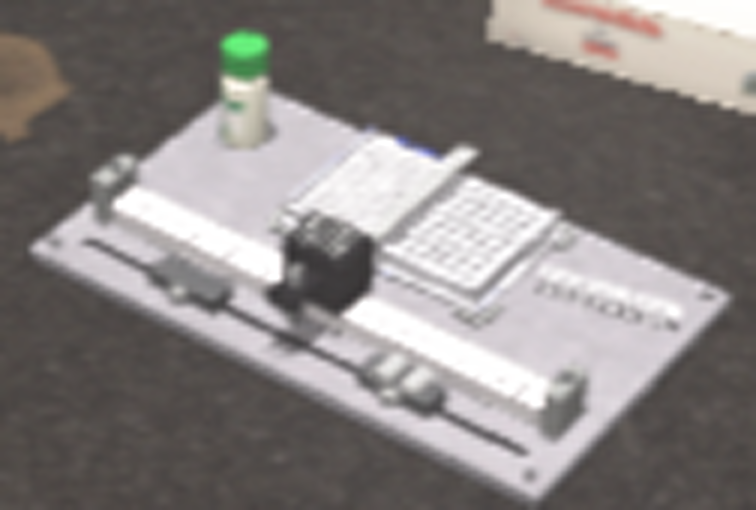

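Run:
```python
from h import *
c=cam("top")
P=lambda u,v,z:onz(c,u/6+242-.4,v/6+170-.4,z)[:2]
img=np.array([P(33,37,.012),P(693,28,.012),P(706,429,.012),P(36,434,.012)])
g=np.array([[76,160],[76,-160],[-116,-160],[-116,160]])/1e3
gm,im=g.mean(0),img.mean(0)
H=(g-gm).T@(img-im);U,S,V=np.linalg.svd(H);R=(U@V).T
t=im-R@gm
print(t,np.degrees(np.arctan2(R[1,0],R[0,0])),np.round((img-(g@R.T+t))*1e3,1).tolist())
L=lambda p:np.round(R.T@(p-t)*1e3,1)
for n,u,v,z in[("r1",491,383,.028),("r2",525,381,.028),("clip l",459,382,.022),("clip r",550,380,.022),("knob",367,381,.050),("top l",330,316,.0625),("top r",404,316,.0625),("endblk+",67,322,.042),("endblk-",670,315,.042),("edge",363,260,.04)]:
    p=P(u,v,z);print(n,np.round(p*1e3,1),L(p))
```

```text
[ 0.59452912 -0.02278947] 1.5572494665903065 [[0.1, -0.4], [-0.1, 1.4], [-0.6, -0.5], [0.6, -0.6]]
r1 [502.6 -82.4] [-93.5 -57.1]
r2 [503.8 -98.4] [-92.8 -73.1]
clip l [502.9 -67.8] [-92.8 -42.5]
clip r [ 504.5 -110.8] [-92.4 -85.5]
knob [502.5 -23.3] [-92.   2.]
top l [531.9  -5.6] [-62.1  18.9]
top r [532.5 -39.4] [-62.5 -14.9]
endblk+ [527.9 116.9] [-62.8 141.5]
endblk- [ 535.4 -164.2] [ -62.9 -139.7]
edge [559.1 -21. ] [-35.4   2.7]
```

Call:
{"op": "carry_out", "data": {
  "targets": [255,15,40,0,4.15,255,15,40,0,4.15,255,15,40,0,4.15,255,15,40,0,4.15,255,15,40,0,4.15,255,15,40,0,4.15,255,15,40,0,4.15,255,15,40,0,4.15,255,15,40,0,4.15,255,15,40,0,4.15,255,15,40,0,4.15,255,15,40,0,4.15,255,15,40,0,4.15,255,15,40,0,4.15,255,16,40,0,4.15,255,15,37,0,4.15,255,0,0,-25,0,255,0,0,-25,0,255,0,0,-25,0,255,0,0,-25,0],
  "newtons": 20
}}

```text
t: 2.25
eef_pos: [0.5278, 0.0259, 0.1304]
tool_rot: [0.0, 0.698, 0.717, 0.0]
contact_force: [-0.3, -1.0, 0.2]
gripper_width: -0.003
grasp_force: 0.0
```

Run:
```python
from h import *
o=bot.get_obs();print(o["t"],o["eef_pos"],o["tool_rot"],o["contact_force"],o["gripper_width"])
s=cam("scene")
cv2.imwrite("pics/z3.png",cv2.resize(s["frame"][120:270,200:400,::-1],(800,600),interpolation=cv2.INTER_CUBIC))
```

```text
2.25 [0.5277788  0.02594084 0.13039651] [9.15096551e-05 6.97504621e-01 7.16580276e-01 5.65588570e-05] [-0.28828095 -0.96465364  0.20722634] -0.0025136348606344208
```

View pics/z3.png

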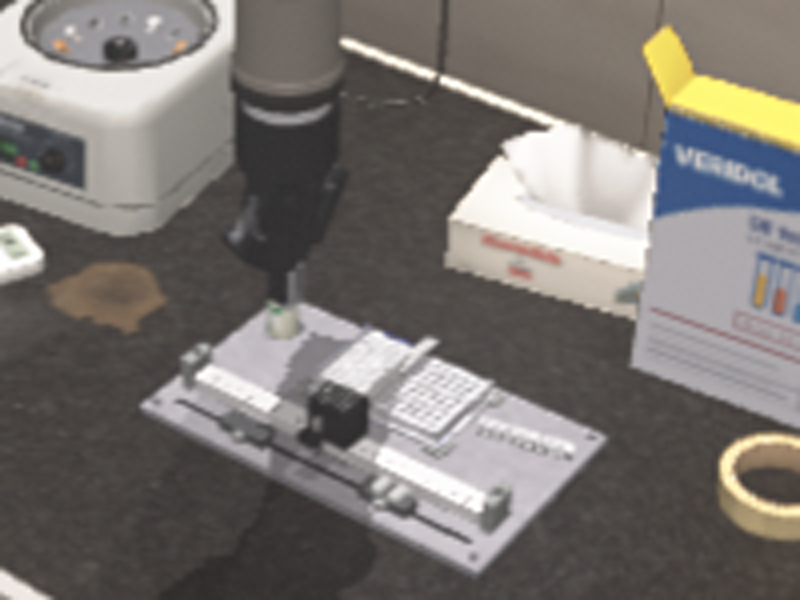

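Call:
{"op": "carry_out", "data": {
  "targets": [255,0,0,-20,0,255,0,0,-20,0,255,0,0,-20,0,255,0,0,-15,0,255,0,0,-10,0,255,0,0,-6,0,255,0,0,0,0,255,0,0,0,0,255,0,0,0,0]
}}

```text
t: 3.2
eef_pos: [0.5284, 0.026, 0.041]
tool_rot: [0.0, 0.698, 0.717, 0.0]
contact_force: [0.1, 0.2, -0.7]
gripper_width: 0.001
grasp_force: 0.0
```

Call:
{"op": "carry_out", "data": {
  "targets": [255,0.1,-4,0,0,255,0.1,-4,0,0,255,0.1,-4,0,0,255,0.1,-4,0,0,255,0.1,-4,0,0,255,0.1,-4,0,0,255,0.1,-4,0,0,255,0.1,-4,0,0,255,0.1,-4,0,0,255,0.1,-4,0,0,255,0.1,-4,0,0,255,0.1,-4,0,0,255,0.1,-3,0,0,255,0.1,-2,0,0,255,0,-1,0,0,255,0,0,0,0,255,0,0,0,0]
}}

```text
t: 4.9
eef_pos: [0.529, -0.0282, 0.0402]
tool_rot: [-0.0, 0.698, 0.717, -0.0]
contact_force: [-1.2, 0.2, -0.4]
gripper_width: 0.004
grasp_force: 0.0
```

Run:
```python
from h import *
s=cam("top");c=cam("scene")
a=cv2.resize(s["frame"][195:246,242:366,::-1],(744,306),interpolation=cv2.INTER_CUBIC)
b=cv2.resize(c["frame"][195:245,240:364,::-1],(744,300),interpolation=cv2.INTER_CUBIC)
cv2.imwrite("pics/z4.png",np.vstack([a,b[:290]]))
```

```text
(no output)
```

View pics/z4.png

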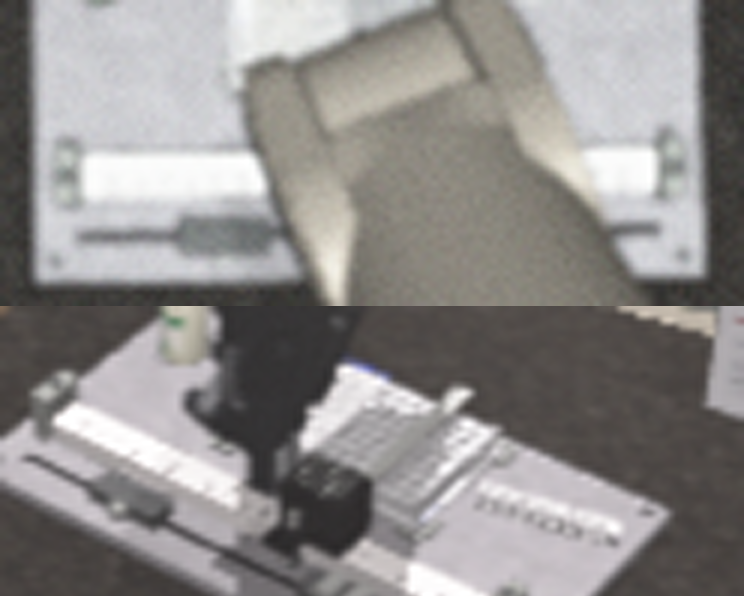

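```bash
cat >> h.py <<'E'
a=np.radians(1.557);R=np.array([[np.cos(a),-np.sin(a)],[np.sin(a),np.cos(a)]]);t=np.array([.59453,-.02279])
L=lambda p:np.round(R.T@(np.array(p)[:2]-t)*1e3,1)
E
python3 - <<'E'
from h import *
s=cam("scene")
print(L(onz(s,463/6+230-.4,152/6+180-.4,.04)),L(onz(s,455/6+240-.4,88/6+195-.4,.04)),L(bot.get_obs()["eef_pos"]))
# notch/ridges in scene z2
for u,v in[(391,372),(423,392)]: print(L(onz(s,u/6+230-.4,v/6+180-.4,.028)))
E
```

```text
[59.8  3.3] [ 57.5 -31.7] [-65.6  -3.4]
[-99.8 -60.9]
[-102.6  -82.1]
```

Call:
{"op": "carry_out", "data": {
  "targets": [255,0.1,-3,0,0,255,0.1,-3,0,0,255,0.1,-3,0,0,255,0.1,-3,0,0,255,0,-2,0,0,255,0,-1,0,0,255,0,0,0,0]
}}

```text
t: 5.75
eef_pos: [0.5296, -0.0434, 0.0403]
tool_rot: [0.0, 0.698, 0.716, -0.0]
contact_force: [0.3, 0.4, 0.2]
gripper_width: -0.001
grasp_force: 0.0
```

Call:
{"op": "carry_out", "data": {
  "targets": [255,0,-1,0,0,255,0,-1,0,0,255,0,0,0,0]
}}

```text
t: 6.05
eef_pos: [0.5297, -0.0448, 0.0403]
tool_rot: [-0.0, 0.697, 0.717, 0.0]
contact_force: [-0.3, 0.7, -1.0]
gripper_width: 0.001
grasp_force: 0.5
```

Call:
{"op": "carry_out", "data": {
  "targets": [255,0,-1,0,0,255,0,-1,0,0,255,0,0,0,0]
}}

```text
t: 6.35
eef_pos: [0.5298, -0.0456, 0.0404]
tool_rot: [-0.0, 0.697, 0.717, 0.001]
contact_force: [-0.6, 5.8, 1.1]
gripper_width: -0.002
grasp_force: 2.6
```

Call:
{"op": "carry_out", "data": {
  "targets": [255,0.1,-1,0,0,255,0,-1,0,0,255,0,0,0,0]
}}

```text
t: 6.65
eef_pos: [0.5298, -0.0479, 0.0404]
tool_rot: [-0.0, 0.697, 0.717, 0.001]
contact_force: [-0.2, 4.8, 1.1]
gripper_width: 0.005
grasp_force: 2.2
```

Call:
{"op": "carry_out", "data": {
  "targets": [255,0,-1,0,0,255,0,-0.5,0,0,255,0,0,0,0]
}}

```text
t: 6.95
eef_pos: [0.5299, -0.0514, 0.0404]
tool_rot: [0.0, 0.698, 0.716, -0.0]
contact_force: [0.4, 0.8, -0.4]
gripper_width: 0.002
grasp_force: 0.8
```

Call:
{"op": "carry_out", "data": {
  "targets": [255,0.1,-1,0,0,255,0,0,0,0]
}}

```text
t: 7.15
eef_pos: [0.5297, -0.0525, 0.0403]
tool_rot: [0.0, 0.698, 0.716, -0.0]
contact_force: [-0.0, 1.5, -0.7]
gripper_width: 0.001
grasp_force: 0.0
```

Call:
{"op": "carry_out", "data": {
  "targets": [255,0,-1,0,0,255,0,0,0,0]
}}

```text
t: 7.35
eef_pos: [0.5295, -0.0533, 0.0402]
tool_rot: [0.0, 0.698, 0.716, -0.0]
contact_force: [-0.0, 0.1, 0.4]
gripper_width: 0.003
grasp_force: 0.0
```

Call:
{"op": "carry_out", "data": {
  "targets": [255,0,5,0,0,255,0,10,0,0,255,0,10,0,0,255,0,0,20,0,255,0,0,30,0,255,0,0,40,0,255,0,40,40,0,255,0,40,0,0,255,0,40,0,0,255,0,40,0,0,255,0,40,0,0,255,0,40,0,0,255,0,40,0,0,255,0,40,0,0,255,0,0,0,0]
}}

```text
t: 8.85
eef_pos: [0.527, 0.2965, 0.1663]
tool_rot: [-0.002, 0.694, 0.72, 0.002]
contact_force: [-0.7, 0.2, -0.2]
gripper_width: -0.0
grasp_force: 0.0
```

Run:
```python
from h import *
s=cam("top");c=cam("scene")
a=cv2.resize(s["frame"][170:246,242:366,::-1],(744,456),interpolation=cv2.INTER_CUBIC)
cv2.imwrite("pics/z5.png",a)
```

```text
(no output)
```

View pics/z5.png

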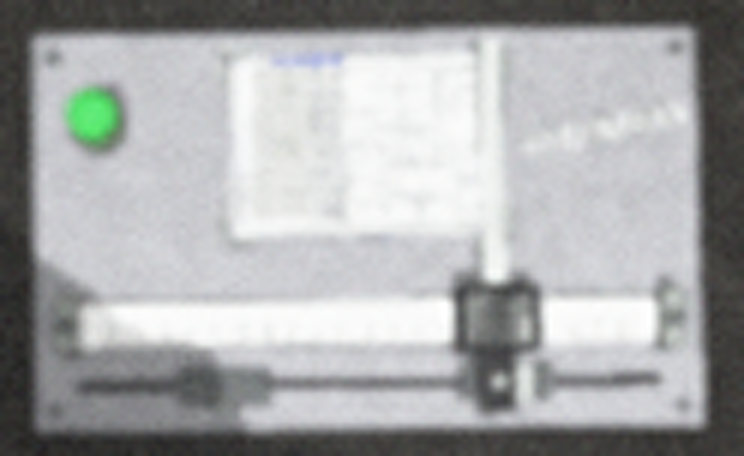

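Run:
```python
from h import *
c=cam("top")
P=lambda u,v,z:L(onz(c,u/6+242-.4,v/6+170-.4,z))
for z in(.04,.05,.06):print(P(367,381,z),P(499,381,z))
print(P(457,316,.0625),P(539,316,.0625),P(325,316,.0625),P(406,316,.0625),P(491,150,.04),P(363,150,.04))
f=c["frame"][170:246,242:366].astype(int).sum(2)//3
print(f[61:66,72:94])
```

```text
[-91.9   1.6] [-92.6 -59.8]
[-92.   2.] [-92.7 -59. ]
[-92.    2.3] [-92.7 -58.1]
[-62.8 -39.2] [-63.2 -76.6] [-62.1  21.2] [-62.5 -15.9] [ 15.5 -58. ] [16.3  2. ]
[[210 204 205 197 162 140 119  95  83  84  87  93  83 115 188 216 188 144
  126 146 177 190]
 [189 187 186 175 139 124 116  92  80  88 131 143 114 123 191 225 203 148
  124 140 153 152]
 [132 135 135 123 107 114 115  96  81 112 161 179 144 130 193 220 206 151
  123 140 130 131]
 [150 149 150 138 120 114 112  97  79  98 138 152 123 129 190 222 199 151
  128 142 155 156]
 [202 204 198 181 147 134 132 100  80  85  98  96  85 120 188 216 196 155
  132 156 188 198]]
```

Call:
{"op": "carry_out", "data": {
  "targets": [255,0,-40,0,0,255,0,-40,0,0,255,0,-40,0,0,255,0,-40,0,0,255,0,-40,0,0,255,0,-40,0,0,255,0,-40,0,0,255,0,-25,0,0,255,0,0,0,0,255,0,0,0,0]
}}

```text
t: 10.0
eef_pos: [0.5293, -0.0189, 0.1657]
tool_rot: [0.0, 0.699, 0.715, -0.0]
contact_force: [-0.1, 0.2, 0.8]
gripper_width: -0.003
grasp_force: 0.0
```

Call:
{"op": "carry_out", "data": {
  "targets": [255,0,0,-30,0,255,0,0,-30,0,255,0,0,-30,0,255,0,0,-20,0,255,0,0,-10,0,255,0,0,-5,0,255,0,0,0,0,255,0,-6,0,0,255,0,-6,0,0,255,0,-6,0,0,255,0,-6,0,0,255,0,-4,0,0,255,0,-2,0,0,255,0,-1,0,0,255,0,0,0,0,255,0,0,0,0]
}}

```text
t: 11.6
eef_pos: [0.5298, -0.0479, 0.0406]
tool_rot: [-0.0, 0.697, 0.717, 0.0]
contact_force: [0.2, -0.1, 0.3]
gripper_width: -0.0
grasp_force: 0.0
```

Call:
{"op": "carry_out", "data": {
  "targets": [255,0,0,0,0]
}}

```text
t: 11.7
eef_pos: [0.5298, -0.0479, 0.0407]
tool_rot: [-0.0, 0.697, 0.717, 0.0]
contact_force: [-0.1, 0.1, -0.3]
gripper_width: -0.004
grasp_force: 0.0
```

Call:
{"op": "carry_out", "data": {
  "targets": [255,0,-2,0,0,255,0,-2,0,0,255,0,-1,0,0,255,0,0,0,0,255,0,0,0,0]
}}

```text
t: 12.2
eef_pos: [0.5298, -0.0533, 0.0407]
tool_rot: [0.0, 0.698, 0.717, 0.0]
contact_force: [0.1, 0.9, 0.3]
gripper_width: -0.005
grasp_force: 0.0
```

Call:
{"op": "carry_out", "data": {
  "targets": [255,0,-1,0,0,255,0,0,0,0]
}}

```text
t: 12.4
eef_pos: [0.5298, -0.0543, 0.0407]
tool_rot: [0.0, 0.698, 0.717, -0.0]
contact_force: [0.3, -0.6, 0.6]
gripper_width: -0.001
grasp_force: 0.0
```

Call:
{"op": "carry_out", "data": {
  "targets": [255,0,-1,0,0,255,0,0,0,0]
}}

```text
t: 12.6
eef_pos: [0.5298, -0.0554, 0.0407]
tool_rot: [0.0, 0.698, 0.716, -0.0]
contact_force: [0.3, -0.8, -0.2]
gripper_width: -0.004
grasp_force: 0.0
```

Run:
```python
from h import *
c=cam("scene")
cv2.imwrite("pics/z6.png",cv2.resize(c["frame"][190:270,240:360,::-1],(780,520),interpolation=cv2.INTER_CUBIC))
```

```text
(no output)
```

View pics/z6.png

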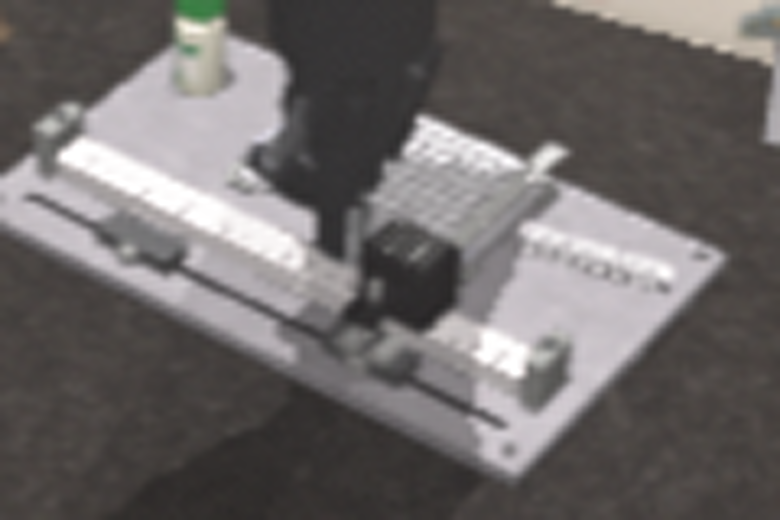

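Call:
{"op": "carry_out", "data": {
  "targets": [255,0,-1,0,0,255,0,0,0,0]
}}

```text
t: 12.85
eef_pos: [0.5298, -0.0564, 0.0407]
tool_rot: [0.0, 0.698, 0.716, -0.0]
contact_force: [0.9, -0.1, 0.4]
gripper_width: -0.004
grasp_force: 0.0
```

Call:
{"op": "carry_out", "data": {
  "targets": [255,0,0,0,0]
}}

```text
t: 12.95
eef_pos: [0.5298, -0.0562, 0.0407]
tool_rot: [-0.0, 0.698, 0.717, 0.0]
contact_force: [0.2, -0.4, 0.3]
gripper_width: -0.001
grasp_force: 0.0
```

Run:
```python
from h import *
c=cam("scene")
print(L(onz(c,555/6.5+240-.4,152/6.5+190-.4,.04)),L(bot.get_obs()["eef_pos"]))
```

```text
[ 59.5 -66.4] [-65.6 -31.7]
```

Call:
{"op": "carry_out", "data": {
  "targets": [255,0,5,0,0,255,0,10,0,0,255,0,10,0,0,255,0,0,20,0,255,0,0,30,0,255,0,0,40,0,255,0,40,40,0,255,0,40,0,0,255,0,40,0,0,255,0,40,0,0,255,0,40,0,0,255,0,40,0,0,255,0,40,0,0,255,0,40,0,0,255,0,0,0,0,255,0,0,0,0,255,0,0,0,0]
}}

```text
t: 14.7
eef_pos: [0.5296, 0.2832, 0.1657]
tool_rot: [0.0, 0.698, 0.716, -0.001]
contact_force: [0.3, 0.1, -0.2]
gripper_width: 0.001
grasp_force: 0.0
```

Run:
```python
from h import *
s=cam("top")
cv2.imwrite("pics/z7.png",cv2.resize(s["frame"][170:246,242:366,::-1],(744,456),interpolation=cv2.INTER_CUBIC))
```

```text
(no output)
```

View pics/z7.png

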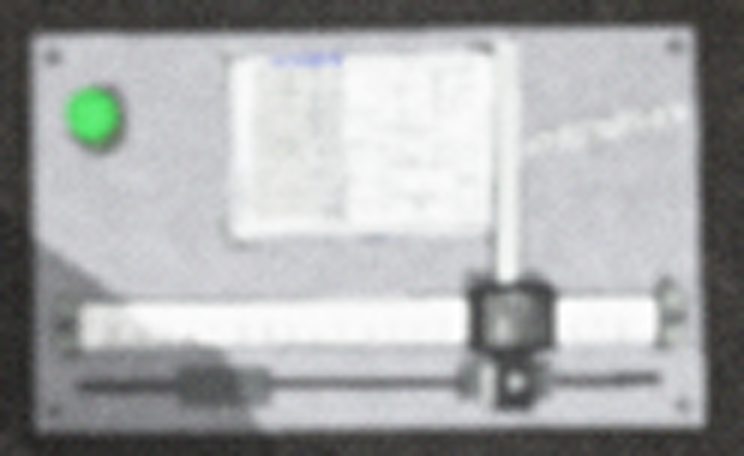

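The top view shows the pin knob at about (515,382), where it should be for the notch (about 514). It sits centred between the ridges, and the plate, bottle and strip have not moved.

```bash
python3 -c "
from station import bot
print(bot.hand_in())"
```

```text
the job is handed in; nothing more can be done
None
```

The cursor is in the notch between the two ridges, going by the final top view; the plate and the other things on the guide's base stayed put, the arm is clear, and the job was handed in at about 15 s. The first push left it on the first ridge's crest, so I pushed it a second time.

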